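Fit the knurled die to the badge press and hold it home

TASK

The badge press needs its small knurled die fitted on the empty seat: draw the retaining pin beside the seat out of its bore and leave it hanging in the open notch at the end of the press, then set the die over the seat's spigot and turn it until its hidden keyways drop over the drive pins. Push the die fully home against the ejector springs and finish while you are still gripping it and holding it down there, so that a colleague can put the pin back. Leave the other things on the table where they are.

Things in the scene. Friction and masses are not known exactly. Their poses are not given: they have to be found in the camera images.
- die_mid (a point): The die: bare aluminium, 46 mm tall, stands mouth down on the table, its closed top dished. Foot flange 68 mm in diameter, 6 mm thick; above it a knurled collar 52 mm in diameter up to the top, to be gripped from above at any yaw. This point: on its axis, 29 mm above its underside; z up. About 0.2 kg.
- die_foot (a point): Centre of the die's underside, 29 mm below die_mid. From here a blind bore 26.4 mm in diameter goes 36 mm up, with three keyways 11 mm wide, 120 degrees apart, over its whole depth, out to radius 20 mm. They are hidden and unmarked and their yaw in the die is not given: find them by turning, at most 120 degrees one way or 60 each way.
- die: The same die; origin at die_foot.
- press: Grey badge press, fixed; its place and yaw vary. Origin on the table under the empty seat's axis. Long side along its y: slide plate (top 38 mm up) with the seat at y = 0, the pin's bore at y = -44 mm, the notch at y = -112 mm. The frame, ram and lever, 0.44 m high, stand from y = +130 mm on, with a larger die already fitted under the ram. Its -x side faces the robot.
- seat (a point): On the empty seat's vertical axis, in the plane of the slide plate's top; axes as the press. The die is home when its underside lies here. Round the axis stand a spigot and three drive pins (see spigot_top) and the ejector ring.
- spigot_top (a point): Top of the seat's steel spigot, 34 mm above seat: diameter 15 mm here, widening to 24 mm over 10 mm. Three radial drive pins, 6 mm thick, 120 degrees apart (one to the press's +y), reach 19 mm from the axis, tops 18 mm above seat. A die not turned right rests on them, underside 18 mm above seat; turned to within about 5 degrees of right it can go down over them.
- ejector (a joint): Downward travel in m of the brass ejector ring (58 mm in diameter) round the spigot: 0 at rest, top 6 mm above the plate; 0.006 when the die is home. The springs take 5 N to start, 11.5 N when home, and lift the die again if it is let go; then the seat is solid.
- pin_mid (a point): The loose steel retaining pin, upright in its bore beside the seat: middle of its knurled round grip, 16 mm in diameter, 36 mm long, to be pinched from above. z up. 21 mm below is the top of a shoulder 24 mm in diameter, 5 mm thick. Mass 0.06 kg.
- pin_shoulder (a point): Centre of the underside of the pin's shoulder, 26 mm below pin_mid. Below it a shank 8 mm in diameter, 23 mm long, its end tapered. While the pin is in its bore the shoulder overhangs the seat's edge and the die cannot go down.
- pin: The same pin; origin at pin_shoulder.
- bore (a point): Mouth of the pin's vertical bore, 10.5 mm in diameter, 44 mm above the table, where the pin's shoulder rests at the start; axes as the press.
- notch (a point): Where the pin is parked: U-shaped notch 11 mm wide in a level steel lug 6 mm thick, top 44 mm above the table, at the press's end. This point: on the hanging pin's axis, at the lug's top, where the shoulder's underside rests. Closed 5.5 mm from here towards the press's +y, open towards -y (25 mm of slot), free below: lower the shank in or slide it in. Axes as the press.
- punch: Bystander, leave alone: plain smooth steel upper punch, no knurling: 44 mm wide and 24 mm high with a 20 mm stem on top, 44 mm high in all.
- tape_roll: Bystander, leave alone: roll of masking tape lying flat, 80 mm wide, 19 mm high, open in the middle.
- shears: Bystander, leave alone: pair of shears with black loops lying flat, about 220 mm long, 11 mm high; origin at the rivet.
- marker: Bystander, leave alone: white marker pen with a black cap lying flat, 135 mm long along its x, 14 mm thick.
- reel: Bystander, leave alone: ochre cotton reel, upright, 32 mm wide, 46 mm high.
There are look-alikes about, which are no part of the job. There is more than one size of the die; the job needs the smallest.

How it is judged:
By the outcome, as a careful person would: the job done as asked, in the order asked, and still so for the second after the job is handed in, while the arm keeps its last pose, push and grip.
It also fails if it takes over 72 s, if anything falls off the work surface, if the arm or the gripper's body presses on something with over 40 N, if the wrist force passes 120 N, or if a joint passes its speed limit or range.

ROBOT

A 6-joint arm with a two-finger parallel gripper is mounted at the origin on the work surface. World frame = base frame: x ahead of the robot, y to its left, z up, the work surface at z = 0. Lengths are in m, angles in rad, forces in N, time in s.
With the tool pointing down it reaches from about 0.275 to 0.75 m from the base axis. Payload 10.2 kg.
Tool frame: the origin (TCP) lies between the finger pads; the fingertips stand 17 mm ahead of it and the grasp point (between the pads) lies 2 mm behind it; z points along the fingers, y is the line along which they close (so a half turn about z gives the same grasp; the last joint's range is limited). The gripper opens to 88 mm and grips with 3 to 60 N. Pads are 18 mm wide; open, the fingers measure 123 mm over their backs; the gripper's body (75 mm by 187 mm) begins 45 mm behind the grasp point.
Start: joints at [-1.377, 0.313, 1.498, -0, 1.331, -0.223], TCP at [0.213, -0.48, 0.256] pointing down, gripper open.
Joint ranges: [-2.94, 2.94], [-0.97, 2.17], [0.19, 2.56], [-1.23, 4.37], [0.02, 3.11], [-2.88, 2.88]. Speed limits (rad/s): [2.39, 2.39, 3.01, 3.14, 3.14, 3.14].

INTERFACE

Orientations are given as a rotation vector (axis times angle).
In Python, from cell import get_state, capture, finish_job gives the robot as it stands.
- The arm moves only by the tool send_rows, never from a script. Its arguments are lists of equal length, an entry for each row: "xyz": the shift along the tool's x, y, z in cm, a list of three; "roll": the turn about the tool's z in rad; "hand": the opening, from 0 (shut) to 1 (fully open). In form: {"xyz": [[tx, ty, tz], ...], "roll": [roll, ...], "hand": [hand, ...]}. A call has 1 to 12 rows; each row shifts and turns the commanded pose from where the row before left it, along the tool's axes as they then stand; what a row does not reach is not made up. A row lasts 1/8 s, in which the tool goes at most 62.5 mm and 10.7 degrees, less where a joint would pass 70% of its speed; a pose out of reach is approached as far as the arm can. A call with a gripper value outside its range is refused whole. The fingers move at their own pace and stop on an object; "force" is the grip in N (left out, the last holds). Time passes only in rows, so rows that do not move let the fingers close. It gives the time, the measured TCP pose, the force, the opening and the grip force at its end, in the units of the state.
- get_state(): the state, without advancing time (a new reading comes with each control period).
- capture(name): name is "scene" or "top" or "wrist"; returns a dict with "img" (480x640x3 uint8, red, green, blue), "fx", "fy", "cx", "cy" (pixels), "k1" (the pictures are not rectified: a ray, as slopes to the right and down, at radius r is drawn at 1 + k1 r^2 times it, then the intrinsics apply), "view" (4x4, takes a point from world to camera coordinates); the wrist camera has in their place "mount" (4x4, takes a point from camera to tool coordinates, whose origin is the TCP and whose axes are the flange's). Camera axes: x right, y down, z forward; pixel columns grow to the right and rows downward; lengths in m; the calibration is good to about 2 mm. A picture is of the moment at which its call begins: read the wrist's pose just before it. There is no depth.
- finish_job(): hands the job in; it is judged then, once.
The state is a dict: "clock": time; "joints": joint angles; "qvel": joint speeds; "joint_efforts": joint torques, N m; "position": TCP position; "tcp_rot": TCP orientation; "wrist_force": force on the tool from outside, world axes, zero at the start; "torque": the same for the moment, N m; "finger_gap": finger opening in m; "gripper_force": force on a finger pad.
Only numpy, scipy, OpenCV 4.12 (cv2) and the standard library are available. Lean on these libraries where they do the work, as an engineer would, in place of code of your own. Each camera call takes 0.05 s, during which the arm holds its last target. There are 200 camera calls.

## Working session

There is one attempt and no reset: what is moved stays moved. The work goes in short steps, Python scripts to look and compute and a tool call to move; the robot and the scene stay as the last step left them, time stands still between calls to the robot, and variables do not carry over. Pictures are saved under pics/ and viewed, at most 10 in all, crops included, and the job is handed in when it is done.

Besides the shell and the picture viewer there is one more tool, called after ">>>" as name(argument=value, ...), one argument or row to a line, values as JSON. send_rows: Moves the arm, as the interface text tells. Its arguments: {"type":"object","properties":{"xyz":{"type":"array","items":{"type":"array","items":{"type":"number"}}},"roll":{"type":"array","items":{"type":"number"}},"hand":{"type":"array","items":{"type":"number"}},"force":{"type":"number"}},"required":["xyz","roll","hand"]}

```bash
mkdir -p pics; ls; python3 - <<'E'
from cell import *
import cv2,numpy as np
s=get_state();print(s)
for n in("scene","top"):
    c=capture(n);cv2.imwrite(f"pics/{n}0.png",c["img"][...,::-1]);print(n,{k:(np.round(v,4).tolist() if k!="img" else 0) for k,v in c.items()})
E
```

```text
pics
{'clock': 0.0, 'joints': array([-1.37738495e+00,  3.13405406e-01,  1.49840514e+00, -2.55846231e-05,
        1.33099506e+00, -2.23385384e-01]), 'qvel': array([ 0.00103132,  0.00020597, -0.0001642 ,  0.00155167, -0.00039597,
        0.00140165]), 'joint_efforts': array([-1.37322804e-03, -4.02217484e+01, -2.52272415e+01,  6.93816366e-02,
        3.53366544e-02, -1.18809330e-04]), 'position': array([ 0.21248528, -0.47984046,  0.2551959 ]), 'tcp_rot': array([-3.07243077e+00, -6.49732512e-01,  1.04702508e-05]), 'wrist_force': array([-0.10638317, -0.22344038, -0.49118561]), 'torque': array([0.02198199, 0.03282745, 0.01061063]), 'gripper_force': 0.0, 'finger_gap': 0.08830924282343787}
scene {'img': 0, 'fx': 523.5799, 'fy': 523.5799, 'cx': 316.6871, 'cy': 232.2893, 'k1': 0.0487, 'view': [[0.8884, 0.4587, -0.0179, -0.412], [0.3238, -0.6539, -0.6838, -0.1343], [-0.3253, 0.6017, -0.7295, 1.1947], [0.0, 0.0, 0.0, 1.0]]}
top {'img': 0, 'fx': 451.3201, 'fy': 451.3201, 'cx': 322.1553, 'cy': 248.4125, 'k1': -0.1024, 'view': [[-0.0064, -0.9997, 0.0252, -0.0547], [-0.9804, 0.0013, -0.1971, 0.5075], [0.197, -0.0259, -0.9801, 0.8416], [0.0, 0.0, 0.0, 1.0]]}
```

View pics/scene0.png

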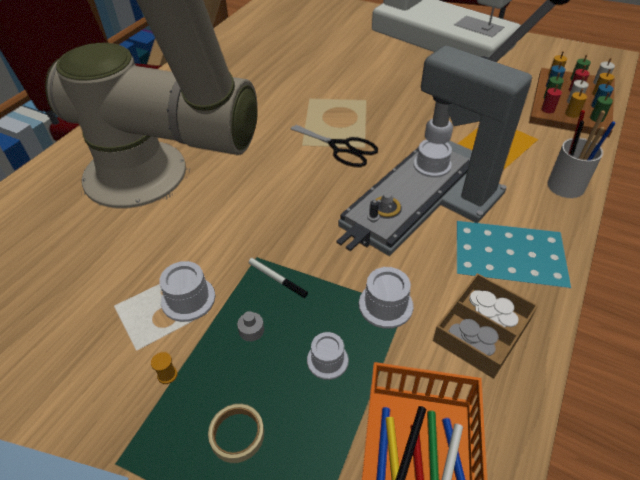

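View pics/top0.png

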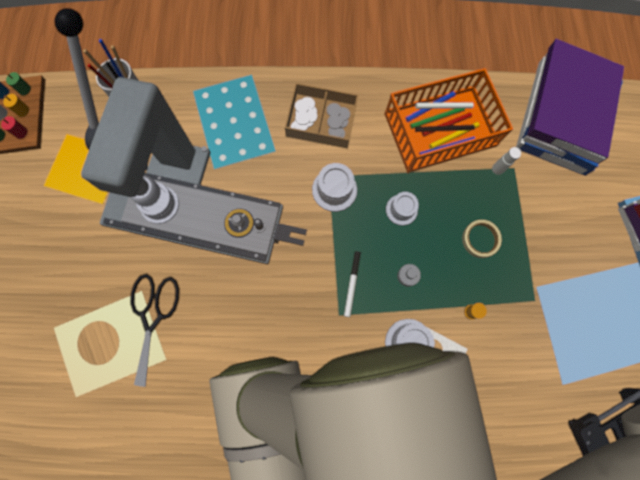

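The scene view shows the small die at (328,352), the seat at (388,208), the pin at (375,210) and the notch at (350,240). In the top view the die is at (403,207), the seat at (238,222), the pin at (258,224) and the notch lug at (292,236).

```bash
cat > h.py <<'E'
from cell import *
import cv2,numpy as np
from scipy.spatial.transform import Rotation as R
def view(c,s=None):
    if "view" in c: return np.array(c["view"])
    T=np.eye(4);T[:3,:3]=R.from_rotvec(s["tcp_rot"]).as_matrix();T[:3,3]=s["position"]
    return np.linalg.inv(T@np.array(c["mount"]))
def K(c): return np.array([[c["fx"],0,c["cx"]],[0,c["fy"],c["cy"]],[0,0,1]]),np.array([c["k1"],0,0,0.])
def px2w(c,V,uv,z):
    k,d=K(c);p=cv2.undistortPoints(np.array([[uv]],float),k,d)[0,0]
    r=V[:3,:3].T@np.array([*p,1]);o=-V[:3,:3].T@V[:3,3]
    return o+r*(z-o[2])/r[2]
def w2px(c,V,P):
    k,d=K(c);return cv2.projectPoints(np.array(P,float).reshape(-1,1,3),cv2.Rodrigues(V[:3,:3])[0],V[:3,3],k,d)[0][:,0]
E
python3 - <<'E'
from h import *
for n,L in (("scene",{"dietop":(328,344,.046),"dieft":(328,361,.003),"pintop":(375,203,.088),"seat":(388,208,.044),"notch":(350,240,.044)}),("top",{"dietop":(404,205,.046),"dieft":(402,209,.003),"pintop":(259,223,.088),"seat":(238,223,.044),"notch":(292,236,.044)})):
    c=capture(n);V=view(c)
    for k,(u,v,z) in L.items(): print(n,k,px2w(c,V,(u,v),z).round(4))
    img=c["img"][...,::-1]
    if n=="top": a=cv2.resize(img[170:280,90:320],None,fx=3.4,fy=3.4,interpolation=cv2.INTER_CUBIC)
    if n=="top": cv2.imwrite("pics/topcrop.png",a)
print(capture("wrist")["mount"],R.from_rotvec(get_state()["tcp_rot"]).as_matrix().round(3))
E
```

```text
scene dietop [ 0.6014 -0.2257  0.046 ]
scene dieft [ 0.6038 -0.2308  0.003 ]
scene pintop [0.5568 0.0628 0.088 ]
scene seat [0.5699 0.1047 0.044 ]
scene notch [ 0.5386 -0.0068  0.044 ]
top dietop [ 0.5987 -0.2251  0.046 ]
top dieft [ 0.6028 -0.2297  0.003 ]
top pintop [0.5496 0.0649 0.088 ]
top seat [0.5612 0.1124 0.044 ]
top notch [0.5341 0.0034 0.044 ]
[[ 8.37632974e-04 -9.55924940e-01 -2.93609959e-01  7.68964319e-02]
 [ 9.99999607e-01  8.85955544e-04 -3.15873335e-05  1.30771585e-03]
 [ 2.90320491e-04 -2.93609817e-01  9.55925306e-01 -1.28704377e-01]
 [ 0.00000000e+00  0.00000000e+00  0.00000000e+00  1.00000000e+00]] [[ 0.914  0.405 -0.   ]
 [ 0.405 -0.914  0.001]
 [ 0.    -0.001 -1.   ]]
```

View pics/topcrop.png

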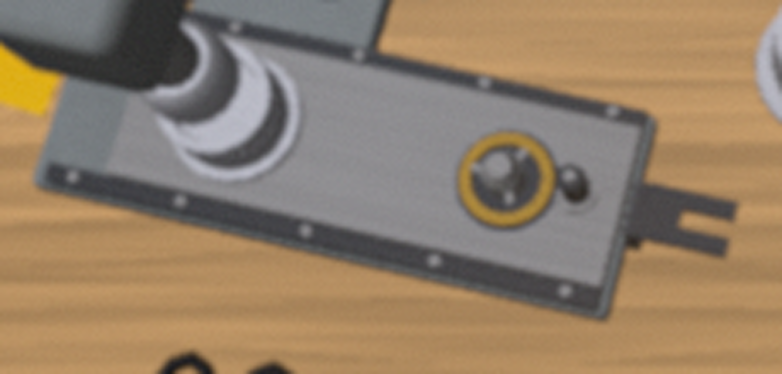

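The crop shows the brass ring centred at (507,180), the pin at (573,183) and the notch slot opening right, with its closed end at about (682,217). I'll move above them and look with the wrist camera.

>>> send_rows(
  xyz=[
    [4.36, -3.0, 0.3],
    [4.36, -3.0, 0.3],
    [4.36, -3.0, 0.3],
    [4.36, -3.0, 0.3],
    [4.36, -3.0, 0.3],
    [4.36, -3.0, 0.3],
    [4.36, -3.0, 0.3],
    [4.36, -3.0, 0.3],
    [4.36, -3.0, 0.3],
    [4.36, -3.0, 0.3],
    [4.36, -3.0, 0.3],
    [4.36, -3.0, 0.3],
  ],
  roll=[0, 0, 0, 0, 0, 0, 0, 0, 0, 0, 0, 0],
  hand=[1, 1, 1, 1, 1, 1, 1, 1, 1, 1, 1, 1],
)

```text
clock: 1.75
position: [0.5459, 0.0626, 0.2196]
tcp_rot: [3.074, 0.65, 0.0]
wrist_force: [-0.1, 0.3, 0.2]
finger_gap: 0.0881
gripper_force: 0.0
```

>>> send_rows(
  xyz=[
    [0, 0, 0],
    [0, 0, 0],
    [0, 0, 0],
    [0, 0, 0],
    [0, 0, 0],
    [0, 0, 0],
    [0, 0, 0],
  ],
  roll=[-0.185, -0.185, -0.185, -0.185, -0.185, 0, 0],
  hand=[1, 1, 1, 1, 1, 1, 1],
)

```text
clock: 2.62
position: [0.5452, 0.0609, 0.2197]
tcp_rot: [-2.464, -1.949, 0.0]
wrist_force: [-0.3, -0.7, -0.7]
finger_gap: 0.0882
gripper_force: 0.0
```

```bash
python3 - <<'E'
from h import *
s=get_state();print(s["clock"],s["position"],s["joints"].round(2),R.from_rotvec(s["tcp_rot"]).as_matrix().round(4))
c=capture("wrist");cv2.imwrite("pics/w1.png",c["img"][...,::-1])
E
```

```text
2.625 [0.54518407 0.06091704 0.21967933] [-0.1   0.39  1.48  0.    1.27  0.13] [[ 2.306e-01  9.731e-01 -1.000e-04]
 [ 9.731e-01 -2.306e-01  0.000e+00]
 [ 0.000e+00 -1.000e-04 -1.000e+00]]
```

View pics/w1.png

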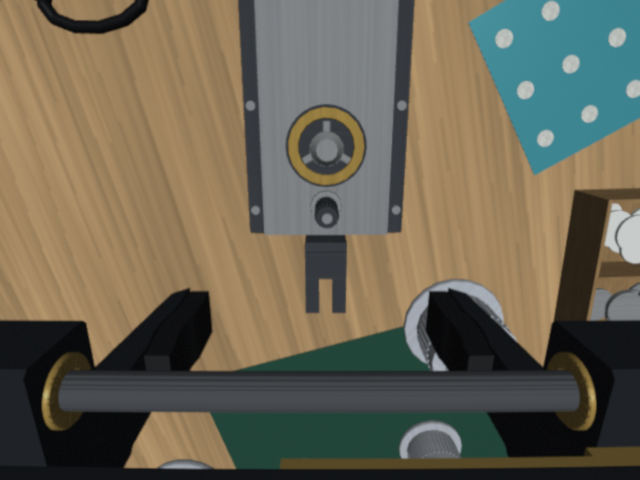

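The wrist picture shows the ring centred at (326,145), the pin's top at (327,218) with its shoulder near (326,203), and the slot centred on column 326, closed at row 279 and open at row 312.

```bash
python3 - <<'E'
from h import *
s=get_state();c=capture("wrist");V=view(c,s);print(c["fx"],c["cx"],c["cy"],c["k1"])
for n,u,v,z in (("ringc",326,145,.044),("pintop",327,218,.088),("slotend",326,279,.044),("slotopen",326,312,.044),("screwL",250,105,.04),("screwL2",255.5,210,.04),("screwR",402,105,.04),("screwR2",396.5,210,.04)): print(n,px2w(c,V,(u,v),z).round(4))
# predicted overlay with hypothesis
img=c["img"]
g=cv2.cvtColor(img,cv2.COLOR_RGB2HSV)
m=((g[...,0]>14)&(g[...,0]<26)&(g[...,1]>120)).astype(np.uint8);m[:90]=0;m[200:]=0;m[:,:270]=0;m[:,380:]=0
p=cv2.findNonZero(m);(e)=cv2.fitEllipse(cv2.convexHull(p));print(e,px2w(c,V,e[0],.044).round(4))
yaw=-.2327
for yaw in(-.2327,):
  S=px2w(c,V,e[0],.044);ex=np.array([np.cos(yaw),np.sin(yaw),0]);ey=np.array([-np.sin(yaw),np.cos(yaw),0])
  print("bore",S-.044*ey,"notch",S-.112*ey,"slotend",S-.1065*ey, w2px(c,V,[S-.044*ey+[0,0,.044],S-.1065*ey,S-.137*ey]).round(1))
E
```

```text
398.6144217343877 318.60176161048395 238.17948740264842 -0.022034614838626895
ringc [0.5647 0.1126 0.044 ]
pintop [0.5544 0.0688 0.088 ]
slotend [0.5405 0.0074 0.044 ]
slotopen [ 0.5337 -0.0221  0.044 ]
screwL [0.5167 0.1533 0.04  ]
screwL2 [0.499  0.0761 0.04  ]
screwR [0.6256 0.1277 0.04  ]
screwR2 [0.6078 0.0505 0.04  ]
((325.759521484375, 145.6221160888672), (75.53720092773438, 77.28050994873047), 6.59968900680542) [0.5644 0.1122 0.044 ]
bore [0.55423278 0.0694008  0.044     ] notch [0.5385516  0.00323358 0.044     ] slotend [0.53981993 0.00858534 0.044     ] [[326.5 217.2]
 [324.9 277.9]
 [324.7 311.2]]
```

>>> send_rows(
  xyz=[
    [1.0, 0.7, 0],
    [0, 0, 3],
    [0, 0, 3],
    [0, 0, 3],
    [0, 0, 3],
    [0, 0, 2],
    [0, 0, 0.85],
    [0, 0, 0],
    [0, 0, 0],
  ],
  roll=[-0.007, 0, 0, 0, 0, 0, 0, 0, 0],
  hand=[0.5, 0.5, 0.5, 0.5, 0.5, 0.5, 0.5, 0.5, 0.5],
)

```text
clock: 3.85
position: [0.5548, 0.0691, 0.0721]
tcp_rot: [2.453, 1.961, 0.002]
wrist_force: [-0.9, -0.3, 0.2]
finger_gap: 0.044
gripper_force: 0.0
```

>>> send_rows(
  xyz=[
    [0, 0, 0],
    [0, 0, 0],
    [0, 0, 0],
    [0, 0, 0],
    [0, 0, 0],
    [0, 0, 0],
    [0, 0, 0],
    [0, 0, 0],
  ],
  roll=[0, 0, 0, 0, 0, 0, 0, 0],
  hand=[0.1, 0.1, 0.1, 0.1, 0.1, 0.1, 0.1, 0.1],
  force=15,
)

```text
clock: 4.85
position: [0.5543, 0.0691, 0.0713]
tcp_rot: [-2.454, -1.962, 0.0]
wrist_force: [-2.4, 0.4, 4.0]
finger_gap: 0.0153
gripper_force: 15.0
```

>>> send_rows(
  xyz=[
    [0, 0, -0.5],
    [0, 0, -1],
    [0, 0, -1.5],
    [0, 0, -1],
    [0, 0, 0],
    [0, 0, 0],
  ],
  roll=[0, 0, 0, 0, 0, 0],
  hand=[0.1, 0.1, 0.1, 0.1, 0.1, 0.1],
)

```text
clock: 5.6
position: [0.5541, 0.0691, 0.111]
tcp_rot: [-2.454, -1.961, 0.001]
wrist_force: [-0.1, 0.6, -0.5]
finger_gap: 0.0152
gripper_force: 15.0
```

>>> send_rows(
  xyz=[
    [-1.5, 0, 0],
    [-1.8, 0, 0],
    [-1.8, 0, 0],
    [-1.8, 0, 0],
    [0, 0, 0],
    [0, 0, 0],
    [0, 0, 0],
  ],
  roll=[0, 0, 0, 0, 0, 0, 0],
  hand=[0.1, 0.1, 0.1, 0.1, 0.1, 0.1, 0.1],
)

```text
clock: 6.48
position: [0.5392, 0.0022, 0.1112]
tcp_rot: [2.453, 1.963, 0.0]
wrist_force: [-0.6, 0.8, 0.0]
finger_gap: 0.0154
gripper_force: 15.0
```

```bash
python3 - <<'E'
from h import *
s=get_state();print(s["position"]);c=capture("wrist");V=view(c,s)
img=c["img"][...,::-1]
cv2.imwrite("pics/w2.png",cv2.resize(img[150:450,180:480],None,fx=2,fy=2,interpolation=cv2.INTER_CUBIC))
Rm=R.from_rotvec(s["tcp_rot"]).as_matrix()
for z in (.017-.002,.028,.028+.023-.0): print(z,w2px(c,V,[s["position"]+Rm@[0,0,z]]))
E
```

```text
[0.53917028 0.002245   0.11122155]
0.015000000000000001 [[314.89130386 313.11022128]]
0.028 [[315.14195832 298.86910827]]
0.051000000000000004 [[315.5073036 278.1255039]]
```

View pics/w2.png

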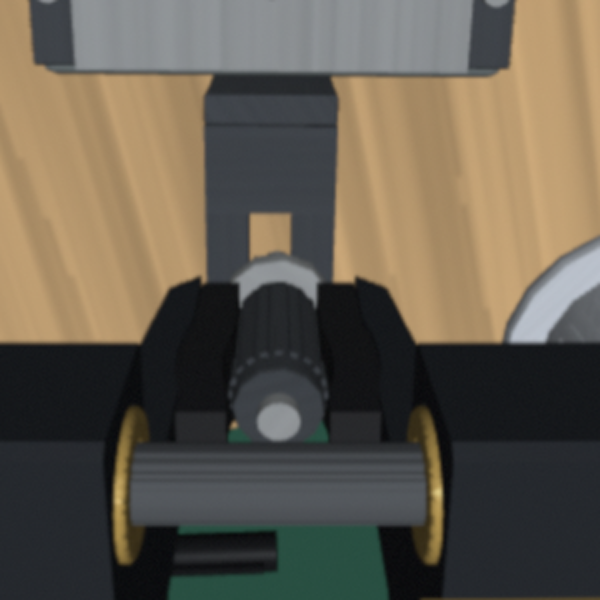

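The crop shows the pin axis near column 319.5 and the slot centre near 315, so the pin sits about 2 mm too far along +y of the tool. I'll correct that and lower carefully.

>>> send_rows(
  xyz=[
    [0, -0.17, 0.5],
    [0, 0, 0.8],
    [0, 0, 0.5],
    [0, 0, 0.4],
    [0, 0, 0],
    [0, 0, 0],
  ],
  roll=[0, 0, 0, 0, 0, 0],
  hand=[0.1, 0.1, 0.1, 0.1, 0.1, 0.1],
)

```text
clock: 7.28
position: [0.5375, 0.0021, 0.0894]
tcp_rot: [2.454, 1.962, 0.0]
wrist_force: [0.9, 0.3, -1.2]
finger_gap: 0.0152
gripper_force: 15.0
```

>>> send_rows(
  xyz=[
    [0, 0, 0.4],
    [0, 0, 0.5],
    [0, 0, 0.4],
    [0, 0, 0.3],
    [0, 0, 0.1],
    [0, 0, 0],
    [0, 0, 0],
  ],
  roll=[0, 0, 0, 0, 0, 0, 0],
  hand=[0.1, 0.1, 0.1, 0.1, 0.1, 0.1, 0.1],
)

```text
clock: 8.15
position: [0.5375, 0.0021, 0.0723]
tcp_rot: [2.454, 1.962, 0.0]
wrist_force: [0.0, 0.1, -0.4]
finger_gap: 0.0155
gripper_force: 15.0
```

>>> send_rows(
  xyz=[
    [0, 0, 0.1],
    [0, 0, 0.05],
    [0, 0, 0],
    [0, 0, 0],
    [0, 0, 0],
    [0, 0, 0],
    [0, 0, 0],
    [0, 0, 0],
  ],
  roll=[0, 0, 0, 0, 0, 0, 0, 0],
  hand=[0.1, 0.1, 0.1, 0.4, 0.4, 0.4, 0.4, 0.4],
)

```text
clock: 9.15
position: [0.5374, 0.0021, 0.0707]
tcp_rot: [-2.454, -1.962, 0.0]
wrist_force: [-0.4, -0.1, 0.9]
finger_gap: 0.0352
gripper_force: 0.0
```

>>> send_rows(
  xyz=[
    [0, 0, -1],
    [0, 0, -3],
    [0, 0, -3],
    [0, 0, -4],
    [0, 0, -4],
    [0, 0, 0],
    [0, 0, 0],
  ],
  roll=[0, 0, 0, 0, 0, 0, 0],
  hand=[0.4, 0.4, 0.4, 0.4, 1, 1, 1],
)

```text
clock: 10.02
position: [0.5371, 0.0022, 0.2203]
tcp_rot: [-2.453, -1.961, 0.001]
wrist_force: [-0.2, 0.3, -0.6]
finger_gap: 0.0632
gripper_force: 0.0
```

```bash
python3 - <<'E'
from h import *
s=get_state();print(s["position"],s["clock"]);c=capture("wrist");cv2.imwrite("pics/w3.png",c["img"][...,::-1])
V=view(c,s)
for n,u,v,z in (("x",320,300,.046),): print(px2w(c,V,(u,v),z))
img=c["img"];g=cv2.cvtColor(img,cv2.COLOR_RGB2HSV)
m=((g[...,0]>14)&(g[...,0]<26)&(g[...,1]>120)).astype(np.uint8);n,l,st,ce=cv2.connectedComponentsWithStats(m)
for i in range(1,n):
    if st[i,4]>300: print(st[i],ce[i])
E
```

```text
[0.53707149 0.00223085 0.22027849] 10.025
[ 0.52390355 -0.06816569  0.046     ]
[ 281   18   80   87 2451] [320.11627907  60.3504692 ]
[ 107  352   40   80 1403] [122.67426942 392.16678546]
[ 492  353   39   79 1414] [514.68033946 392.13507779]
[ 210  447  430   22 5331] [457.90977303 460.63440255]
```

View pics/w3.png

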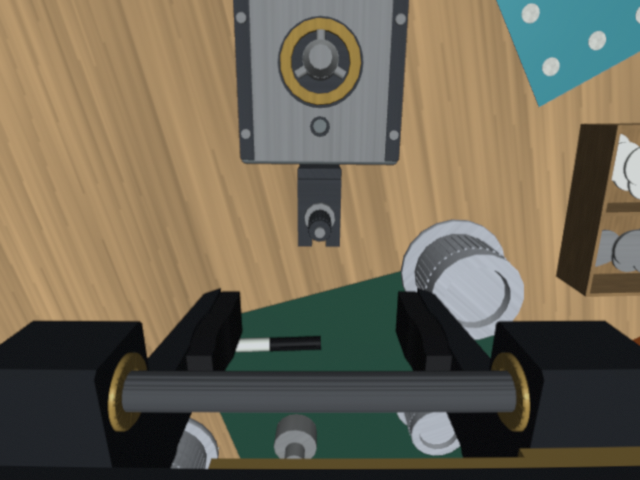

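The pin hangs in the notch at (320,222), the bore is empty at (320,126) and the seat is at (320,61). Next I'll go to the die.

>>> send_rows(
  xyz=[
    [-3.5, 1.9, 0],
    [-3.5, 1.9, 0],
    [-3.5, 1.9, 0],
    [-3.5, 1.9, 0],
    [-3.5, 1.9, 0],
    [-3.5, 1.9, 0],
    [0, 0, 0],
    [0, 0, 0],
    [0, 0, 0],
  ],
  roll=[0, 0, 0, 0, 0, 0, 0, 0, 0],
  hand=[1, 1, 1, 1, 1, 1, 1, 1, 1],
)

```text
clock: 11.2
position: [0.6023, -0.2267, 0.2206]
tcp_rot: [-2.452, -1.963, 0.0]
wrist_force: [0.4, -0.0, -0.1]
finger_gap: 0.0881
gripper_force: 0.0
```

```bash
python3 - <<'E'
from h import *
s=get_state();print(s["position"],s["clock"]);c=capture("wrist");cv2.imwrite("pics/w4.png",c["img"][...,::-1])
V=view(c,s);print(w2px(c,V,[[*s["position"][:2],.046],[*s["position"][:2],.003]]))
E
```

```text
[ 0.60231868 -0.2266504   0.22062225] 11.2
[[316.70548078 216.69656254]
 [316.92433826 204.96097399]]
```

View pics/w4.png

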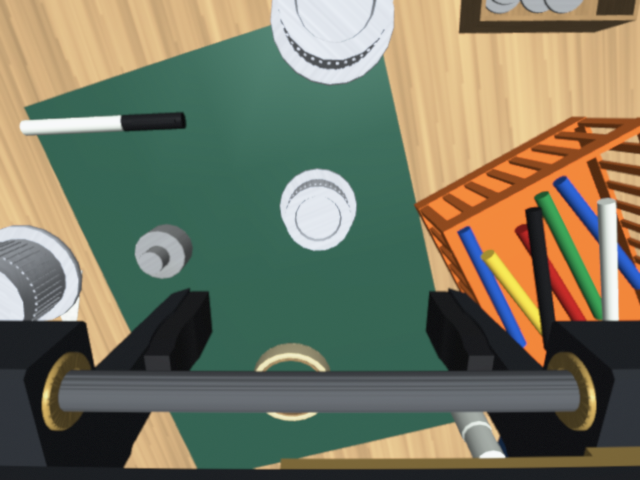

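The small die stands at (318,208) with its top at (318,217), within about 1 mm of the tool axis. The basket is close on the right, so I'll turn the gripper 60 degrees and then descend.

>>> send_rows(
  xyz=[
    [0, -0.08, 0],
    [0, 0, 0],
    [0, 0, 1],
    [0, 0, 2],
    [0, 0, 2],
    [0, 0, 3],
    [0, 0, 3],
    [0, 0, 3],
    [0, 0, 3],
    [0, 0, 1.5],
    [0, 0, 0.8],
    [0, 0, 0],
  ],
  roll=[0.175, 0.175, 0.175, 0.175, 0.175, 0.175, 0, 0, 0, 0, 0, 0],
  hand=[1, 1, 1, 1, 1, 1, 1, 1, 1, 1, 1, 1],
)

```text
clock: 12.75
position: [0.6018, -0.2276, 0.0281]
tcp_rot: [3.106, 0.468, 0.001]
wrist_force: [-0.1, 0.4, 0.4]
finger_gap: 0.0881
gripper_force: 0.0
```

>>> send_rows(
  xyz=[
    [0, 0, 0],
    [0, 0, 0],
    [0, 0, 0],
    [0, 0, 0],
    [0, 0, 0],
    [0, 0, 0],
    [0, 0, 0],
    [0, 0, 0],
  ],
  roll=[0, 0, 0, 0, 0, 0, 0, 0],
  hand=[0.5, 0.5, 0.5, 0.5, 0.5, 0.5, 0.5, 0.5],
  force=35,
)

```text
clock: 13.75
position: [0.6017, -0.2277, 0.0279]
tcp_rot: [3.106, 0.468, 0.0]
wrist_force: [-0.3, 0.2, 3.9]
finger_gap: 0.0516
gripper_force: 35.0
```

>>> send_rows(
  xyz=[
    [0, 0, -1],
    [0, 0, -3],
    [0, 0, -4],
    [0, 0, -4],
    [0, 0, -1.2],
    [0, 0, 0],
  ],
  roll=[0, 0, 0, 0, 0, 0],
  hand=[0.5, 0.5, 0.5, 0.5, 0.5, 0.5],
)

```text
clock: 14.5
position: [0.6015, -0.2275, 0.1593]
tcp_rot: [-3.106, -0.468, 0.0]
wrist_force: [0.2, -0.1, -2.3]
finger_gap: 0.0513
gripper_force: 35.0
```

>>> send_rows(
  xyz=[
    [0.63, -3.36, 0],
    [0.63, -3.36, 0],
    [0.63, -3.36, 0],
    [0.63, -3.36, 0],
    [0.63, -3.36, 0],
    [0.63, -3.36, 0],
    [0.63, -3.36, 0],
    [0.63, -3.36, 0],
    [0.63, -3.36, 0],
    [0.63, -3.36, 0],
    [0, 0, 0],
    [0, 0, 0],
  ],
  roll=[0, 0, 0, 0, 0, 0, 0, 0, 0, 0, 0, 0],
  hand=[0.5, 0.5, 0.5, 0.5, 0.5, 0.5, 0.5, 0.5, 0.5, 0.5, 0.5, 0.5],
)

```text
clock: 16.0
position: [0.5626, 0.1115, 0.1585]
tcp_rot: [-3.107, -0.467, 0.003]
wrist_force: [-0.2, 0.3, -1.8]
finger_gap: 0.0512
gripper_force: 35.0
```

>>> send_rows(
  xyz=[
    [0, 0, 2],
    [0, 0, 2],
    [0, 0, 1],
    [0, 0, 0.6],
    [0, 0, 0.6],
    [0, 0, 0],
    [0, 0, 0],
  ],
  roll=[0, 0, 0, 0, 0, 0, 0],
  hand=[0.5, 0.5, 0.5, 0.5, 0.5, 0.5, 0.5],
)

```text
clock: 16.88
position: [0.5631, 0.112, 0.0981]
tcp_rot: [3.106, 0.468, 0.001]
wrist_force: [1.1, 0.4, -3.0]
finger_gap: 0.0512
gripper_force: 35.0
```

>>> send_rows(
  xyz=[
    [0, 0, 0.3],
    [0, 0, 0.3],
    [0, 0, 0.2],
    [0, 0, 0],
    [0, 0, 0],
  ],
  roll=[0, 0, 0, 0, 0],
  hand=[0.5, 0.5, 0.5, 0.5, 0.5],
)

```text
clock: 17.5
position: [0.563, 0.112, 0.0897]
tcp_rot: [3.107, 0.468, 0.0]
wrist_force: [-0.0, 0.3, -2.6]
finger_gap: 0.0514
gripper_force: 35.0
```

>>> send_rows(
  xyz=[
    [0, 0, 0.2],
    [0, 0, 0.2],
    [0, 0, 0.15],
    [0, 0, 0.15],
    [0, 0, 0],
    [0, 0, 0],
  ],
  roll=[0, 0, 0, 0, 0, 0],
  hand=[0.5, 0.5, 0.5, 0.5, 0.5, 0.5],
)

```text
clock: 18.25
position: [0.5631, 0.1121, 0.0837]
tcp_rot: [3.106, 0.468, 0.001]
wrist_force: [-3.9, -0.9, 6.5]
finger_gap: 0.0516
gripper_force: 35.0
```

>>> send_rows(
  xyz=[
    [0, 0, 0.05],
    [0, 0, 0],
    [0, 0, 0],
    [0, 0, 0],
    [0, 0, 0],
    [0, 0, 0],
  ],
  roll=[-0.05, -0.05, -0.05, -0.05, -0.05, 0],
  hand=[0.5, 0.5, 0.5, 0.5, 0.5, 0.5],
)

```text
clock: 19.0
position: [0.564, 0.1121, 0.0836]
tcp_rot: [3.023, 0.852, 0.005]
wrist_force: [-0.8, 0.7, 6.8]
finger_gap: 0.0509
gripper_force: 35.0
```

>>> send_rows(
  xyz=[
    [0, 0, 0],
    [0, 0, 0],
    [0, 0, 0],
    [0, 0, 0],
    [0, 0, 0],
  ],
  roll=[-0.05, -0.05, -0.05, -0.05, 0],
  hand=[0.5, 0.5, 0.5, 0.5, 0.5],
)

```text
clock: 19.62
position: [0.564, 0.1121, 0.0835]
tcp_rot: [2.923, 1.149, 0.005]
wrist_force: [0.1, 0.2, 6.3]
finger_gap: 0.0512
gripper_force: 35.0
```

>>> send_rows(
  xyz=[
    [0, 0, 0.03],
    [0, 0, 0],
    [0, 0, 0],
    [0, 0, 0],
    [0, 0, 0],
  ],
  roll=[-0.05, -0.05, -0.05, -0.05, 0],
  hand=[0.5, 0.5, 0.5, 0.5, 0.5],
)

```text
clock: 20.25
position: [0.5641, 0.1122, 0.0836]
tcp_rot: [2.793, 1.435, 0.005]
wrist_force: [0.1, 0.5, 8.2]
finger_gap: 0.0513
gripper_force: 35.0
```

>>> send_rows(
  xyz=[
    [0, 0, 0],
    [0, 0, 0],
    [0, 0, 0],
    [0, 0, 0],
    [0, 0, 0],
  ],
  roll=[-0.05, -0.05, -0.05, -0.05, 0],
  hand=[0.5, 0.5, 0.5, 0.5, 0.5],
)

```text
clock: 20.88
position: [0.5641, 0.1121, 0.0834]
tcp_rot: [2.635, 1.707, 0.005]
wrist_force: [0.3, 0.9, 5.8]
finger_gap: 0.0508
gripper_force: 35.0
```

>>> send_rows(
  xyz=[
    [0, 0, 0.03],
    [0, 0, 0],
    [0, 0, 0],
    [0, 0, 0],
    [0, 0, 0],
  ],
  roll=[-0.05, -0.05, -0.05, -0.05, 0],
  hand=[0.5, 0.5, 0.5, 0.5, 0.5],
)

```text
clock: 21.5
position: [0.5629, 0.112, 0.0815]
tcp_rot: [-2.454, -1.961, 0.0]
wrist_force: [0.1, -0.3, -1.9]
finger_gap: 0.0511
gripper_force: 35.0
```

>>> send_rows(
  xyz=[
    [0, 0, 0],
    [0, 0, 0],
    [0, 0, 0],
    [0, 0, 0],
    [0, 0, 0],
  ],
  roll=[-0.05, -0.05, -0.05, -0.05, 0],
  hand=[0.5, 0.5, 0.5, 0.5, 0.5],
)

```text
clock: 22.12
position: [0.5629, 0.112, 0.0816]
tcp_rot: [-2.247, -2.195, 0.0]
wrist_force: [-1.3, -1.0, -2.8]
finger_gap: 0.0515
gripper_force: 35.0
```

```bash
python3 -c "
from cell import *
s=get_state();print(s['torque'],s['wrist_force'],s['joints'],s['tcp_rot'])"
```

```text
[-0.03213673 -0.06679795 -0.0189476 ] [-1.3225233  -0.97078493 -2.77529091] [-7.59862530e-03  6.06430821e-01  1.54123555e+00  4.45360712e-06
  9.93943296e-01  1.57417506e-02] [-2.24720645e+00 -2.19535319e+00  1.48452305e-05]
```

>>> send_rows(
  xyz=[
    [0, 0, 0],
    [0, 0, 0.2],
    [0, 0, 0.2],
    [0, 0, 0.2],
    [0, 0, 0],
  ],
  roll=[0.05, 0.04, 0, 0, 0],
  hand=[0.5, 0.5, 0.5, 0.5, 0.5],
)

```text
clock: 22.75
position: [0.5628, 0.112, 0.0754]
tcp_rot: [-2.342, -2.093, 0.0]
wrist_force: [0.6, -0.1, -2.4]
finger_gap: 0.051
gripper_force: 35.0
```

```bash
python3 -c "
from cell import *
s=get_state();print(s['torque'],s['wrist_force'],s['position'])"
```

```text
[ 0.01017024 -0.07181001 -0.03839743] [ 0.62762545 -0.14106932 -2.39400597] [0.56283545 0.11202824 0.07543425]
```

>>> send_rows(
  xyz=[
    [0, 0, 0],
    [0, 0, 0],
    [0, 0, 0.2],
    [0, 0, 0.2],
    [0, 0, 0.2],
    [0, 0, 0.2],
    [0, 0, 0],
    [0, 0, 0],
  ],
  roll=[0, 0, 0, 0, 0, 0, 0, 0],
  hand=[0.5, 0.5, 0.5, 0.5, 0.5, 0.5, 0.5, 0.5],
  force=55,
)

```text
clock: 23.75
position: [0.5629, 0.112, 0.0682]
tcp_rot: [2.342, 2.094, 0.0]
wrist_force: [-3.6, -0.1, 6.9]
finger_gap: 0.0511
gripper_force: 55.0
```

>>> send_rows(
  xyz=[
    [0, 0, 0.1],
    [0, 0, 0.1],
    [0, 0, 0.1],
    [0, 0, 0.1],
    [0, 0, 0],
    [0, 0, 0],
  ],
  roll=[0, 0, 0, 0, 0, 0],
  hand=[0.5, 0.5, 0.5, 0.5, 0.5, 0.5],
)

```text
clock: 24.5
position: [0.563, 0.1121, 0.0658]
tcp_rot: [2.342, 2.094, 0.0]
wrist_force: [-10.7, -1.4, 21.7]
finger_gap: 0.0511
gripper_force: 55.0
```

>>> send_rows(
  xyz=[
    [0, -0.05, 0.05],
    [0, 0, 0],
    [0, 0, 0],
    [0, 0, 0],
  ],
  roll=[0, 0, 0, 0],
  hand=[0.5, 0.5, 0.5, 0.5],
)

```text
clock: 25.0
position: [0.563, 0.1121, 0.0658]
tcp_rot: [2.341, 2.093, 0.002]
wrist_force: [-9.0, -1.6, 23.9]
finger_gap: 0.0508
gripper_force: 55.0
```

```bash
python3 - <<'E'
from h import *
s=get_state();print(s["position"],s["wrist_force"],s["torque"])
a=capture("wrist")["img"];b=capture("top")["img"][140:300,80:330];b=cv2.resize(b,(640,410),interpolation=cv2.INTER_CUBIC)
cv2.imwrite("pics/end.png",cv2.resize(np.vstack([a,b]),(430,598))[...,::-1])
E
```

```text
[0.56295631 0.11206958 0.06575267] [-9.03764957 -1.55791338 23.87494989] [-0.15943772  1.7119893  -0.039287  ]
```

View pics/end.png

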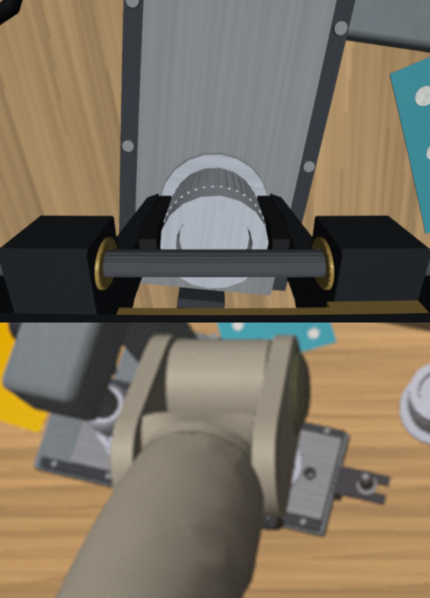

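The die's flange lies on the plate with no brass showing, and the TCP height stayed firm under extra push. The pin still hangs in the notch, at (367,483).

```bash
python3 -c "
from cell import *
print(finish_job())"
```

```text
the job is handed in; nothing more can be done
None
```

I handed the job in at about 25 s: the retaining pin hangs in the notch, and the die has dropped over the drive pins and is gripped and held down against the plate with about 24 N.

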